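# Clear the drying-box lid and hold it at its balance point

### The arm

A 7-joint arm with a two-finger parallel gripper is mounted at the origin on a cart in front of the work surface, level with it; the furniture and walls round the work are solid. World frame = base frame: x ahead of the robot, y to its left, z up, the work surface at z = 0. Lengths are in m, angles in rad, forces in N, time in s.
With the tool pointing down it reaches from about 0.4 to 0.85 m from the base axis. Payload 4.5 kg.
Tool frame: the origin (TCP) lies on the centre line of the jaws, within the pads' length; the fingertips stand 11 mm ahead of it and the grasp point (between the pads) lies 8 mm behind it; z points along the fingers, y is the line along which they close (so a half turn about z gives the same grasp; the last joint's range is limited). The gripper opens to 88 mm and grips with 3 to 60 N. Pads are 18 mm wide; open, the fingers measure 123 mm over their backs; the gripper's body (75 mm by 187 mm) begins 45 mm behind the grasp point.
Start: joints at [-1.125, 0.689, -0.195, 1.565, 0.157, 0.902, -0.215], TCP at [0.25, 0.573, 0.25] pointing down, gripper open.
Joint ranges: [-3.01, 3.01], [-0.46, 2.08], [-1.47, 1.51], [0.13, 2.56], [-1, 4.14], [0.04, 2.09], [-2.66, 2.66]. Speed limits (rad/s): [2.57, 2.57, 3.14, 3.14, 3.14, 3.14, 3.14].

### API

Orientations are given as a unit quaternion [x, y, z, w].
In Python, from plant import * gives the robot as it stands. The module is installed in compiled form; this text tells all that it offers.
- The arm moves only by the tool send_rows, never from a script. Its argument "motion" is a list of rows, each an object of numbers: "x", "y", "z": the shift along the tool's x, y, z in cm; "rx", "ry", "rz": the turn, a rotation vector about the tool's x, y, z in rad; "jaw": the finger opening in cm, from 0 to 8.81. In form: [{"x": .., "y": .., "z": .., "rx": .., "ry": .., "rz": .., "jaw": ..}, ...]. A call has exactly 5 rows; each row shifts and turns the commanded pose from where the row before left it, along the tool's axes as they then stand; what a row does not reach is not made up. A row lasts 1/10 s, in which the tool goes at most 50 mm and 8.59 degrees, less where a joint would pass 70% of its speed; a pose out of reach is approached as far as the arm can. A call is refused whole if a number of a shift passes 5 or a number of a turn 0.15, either way. A call with a gripper value outside its range is refused whole. The fingers move at their own pace and stop on an object; "grip_force" is the grip in N (left out, the last holds). Time passes only in rows, so rows that do not move let the fingers close, or fill a call up. It gives the time, the measured TCP pose, the force, the opening and the grip force at its end, in the units of the state.
- get_state(): the state, without advancing time (a new reading comes with each control period).
- snapshot(name): name is "side" or "top" or "wrist"; returns a dict with "img" (480x640x3 uint8, red, green, blue), "vertical_fov" (degrees; the focal length in pixels is half the picture's height over the tangent of half this angle, whatever the lens; pixels are square), "cx", "cy" (the principal point, pixels), "D" ([k1, k2, p1, p2, k3] as OpenCV has them; the pictures are not rectified), "extrinsics" (4x4, takes a point from camera to world coordinates). Camera axes: x right, y up, looking along -z (the intrinsics and any distortion apply to the point x, -y, -z); pixel columns grow to the right and rows downward; lengths in m; the calibration is good to about 2 mm. A picture is of the moment at which its call begins. There is no depth.
- finish_job(): hands the job in; it is judged then, once.
The state is a dict: "clock": time; "q": joint angles; "qd": joint speeds; "joint_torque": joint torques, N m; "tool_pos": TCP position; "eef_rot": TCP orientation; "contact_force": force on the tool from outside, world axes, zero at the start; "moment": the same for the moment, N m; "opening": opening from 0.0 (shut) to 1.0 (fully open); "finger_force": force on a finger pad.
Only numpy, scipy, OpenCV 4.12 (cv2) and the standard library are available. Lean on these libraries where they do the work, as an engineer would, in place of code of your own. Each camera call takes 0.05 s, during which the arm holds its last target. There are 200 camera calls.

### The job

I want to fit a stay to the lid of the small drying box. With the lid still shut, clear the two rubber stoppers off it into the open waste tray, then swing the lid up by its grab bar to the over-centre point where it stands upright and balances, without letting it drop back or fall over backwards, and leave the other things on the bench alone. Finish while still holding the lid steady at that balance point with the gripper: do not let go.

Things in the scene. Friction and masses are not known exactly. Their poses are not given: they have to be found in the camera images.
- drying_box: Grey metal box fixed to the bench, 100 (x) x 140 (y) x 70 mm high, with a hinged aluminium lid. Origin: centre of its underside. Its own -x side is the front, roughly towards the robot (vent slots, grab bar); the hinge runs along the rear (+x) top edge. The shut lid's top face is flat, 76 mm above the origin. This solid includes the lid.
- lid (a joint): Lid angle, rad. 0 = shut, level; grows as the front edge swings up and back; 1.571 = upright, the balance point, its weight exactly over the hinge; 2.2 = fallen open on the rear stop. The lid weighs 0.2 to 0.5 kg and the hinge has almost no friction: let go below 1.571 it falls shut, above it falls over backwards.
- lid_bar (a point): Middle of the lid's round steel grab bar, 12 mm thick, 116 mm long, parallel to the hinge, 150 mm from it, held 50 mm beyond the lid's front edge in the lid's plane by two rods (95 mm free between). Shut: 73 mm up, 44 mm free to the box front, so it can be pinched from above, a finger before and a finger behind; it can turn between them. Upright: it is topmost. Axes: the lid's, y along the bar.
- lid_hinge (a point): Middle of the lid's hinge axis, 50 mm behind the box's centre, 73 mm above the bench. Its orientation is the lid's: y along the hinge axis (the same direction as the box's own y).
- waste_tray: White rectangular open plastic tray fixed to the bench, 130 (x) x 150 (y) x 50 mm high, walls and floor 4 mm. Origin: centre of its underside. It stands either to the left or to the right of the drying box.
- stopper_small: Loose black rubber stopper, slightly tapered cylinder, 29 mm diameter, 26 mm high, 20 g, standing on the shut lid. Origin: centre of its underside, z up along it.
- stopper_large: Loose black rubber stopper, slightly tapered cylinder, 36 mm diameter, 30 mm high, 20 g, standing on the shut lid. Origin: centre of its underside, z up along it.
- sample_vial: Bystander: small capped glass vial, 22 mm diameter, 50 mm high, standing on the bench between box and tray. Origin: centre of its underside.
- reagent_bottle: Bystander: capped reagent bottle, 56 mm diameter, 125 mm high, standing on the right of the bench. Origin: centre of its underside.
- beaker: Bystander: empty glass beaker, 54 mm diameter, 72 mm high, standing on the right of the bench. Origin: centre of its underside.

How it is judged:
On the way, in this order (a step that is already met when the one before it is completed fails the run):
1. both stoppers lie in the waste tray, released, while the lid is still shut (x of stopper_small in the frame of waste_tray between -0.061 and 0.061 m and y of stopper_small in the frame of waste_tray between -0.071 and 0.071 m and z of each of stopper_small, stopper_large in the frame of waste_tray below 0.045 m and x of stopper_large in the frame of waste_tray between -0.061 and 0.061 m and y of stopper_large in the frame of waste_tray between -0.071 and 0.071 m and value of joint lid below 0.15 rad and contact force between the fingers and stopper_small below 0.05 N and contact force between the fingers and stopper_large below 0.05 N), for 0.2 s.
2. the lid is held steady by the gripper at its balance point (value of joint lid between 1.481 and 1.661 rad and velocity of joint lid between -0.06 and 0.06 rad/s and contact force between the fingers and drying_box above 0.5 N), for 0.3 s.
At the end, for the whole second after the job is handed in: The gripper still holds the lid (contact force above 0.5 N) and the lid stands within 0.09 rad (5 degrees) of its balance point at 1.571 rad, turning slower than 0.06 rad/s; both stoppers lie in the waste tray (within its walls, undersides lower than 45 mm) (all of step 2 and x of stopper_small in the frame of waste_tray between -0.061 and 0.061 m and y of stopper_small in the frame of waste_tray between -0.071 and 0.071 m and z of each of stopper_small, stopper_large in the frame of waste_tray below 0.045 m and x of stopper_large in the frame of waste_tray between -0.061 and 0.061 m and y of stopper_large in the frame of waste_tray between -0.071 and 0.071 m); the arm keeps its last pose, push and grip.
It fails at once if the lid falls over backwards (joint past 2.0 rad) (value of joint lid above 2 rad).
It fails at once if the lid drops back towards shut faster than 1.5 rad/s (velocity of joint lid below -1.5 rad/s).
It fails at once if the sample vial is moved more than 30 mm or tipped over (distance of sample_vial from where it was at the start of the episode above 0.03 m or angle between sample_vial's own z axis and vertical above 0.5 rad).
It fails at once if the reagent bottle is moved more than 30 mm or tipped over (distance of reagent_bottle from where it was at the start of the episode above 0.03 m or angle between reagent_bottle's own z axis and vertical above 0.5 rad).
It fails at once if the beaker is moved more than 30 mm or tipped over (distance of beaker from where it was at the start of the episode above 0.03 m or angle between beaker's own z axis and vertical above 0.5 rad).
It also fails if it takes over 67 s, if anything falls off the work surface, if the arm or the gripper's body presses on something with over 40 N, if the wrist force passes 120 N, or if a joint passes its speed limit or range.

## Working session

There is one attempt and no reset: what is moved stays moved. The work goes in short steps, Python scripts to look and compute and a tool call to move; the robot and the scene stay as the last step left them, time stands still between calls to the robot, and variables do not carry over. Pictures are saved under pics/ and viewed, at most 10 in all, crops included, and the job is handed in when it is done.

Besides the shell and the picture viewer there is one more tool, called after "Call:" as name(argument=value, ...) on one line, values as JSON. send_rows: Moves the arm, as the interface text tells. Its arguments: {"type":"object","properties":{"motion":{"type":"array"},"grip_force":{"type":"number"}},"required":["motion"]}

```bash
mkdir -p pics; cat > h.py <<'E'
from plant import *
import numpy as np, cv2
def cam(s):
    f=240/np.tan(np.radians(s["vertical_fov"])/2)
    return np.array([[f,0,s["cx"]],[0,f,s["cy"]],[0,0,1.]]),np.array(s["D"],float),np.array(s["extrinsics"])
def ray(s,uv):
    K,D,E=cam(s); p=cv2.undistortPoints(np.array([[uv]],float),K,D)[0,0]
    return E[:3,3],E[:3,:3]@np.array([p[0],-p[1],-1])
def onz(s,uv,z):
    o,d=ray(s,uv); return o+d*(z-o[2])/d[2]
def proj(s,P):
    K,D,E=cam(s); c=E[:3,:3].T@(np.array(P)-E[:3,3]); c=c*[1,-1,-1]
    return cv2.projectPoints(c.reshape(1,3),np.zeros(3),np.zeros(3),K,D)[0].ravel()
E
python3 - <<'E'
from h import *
import pickle
for n in ("side","top"):
    s=snapshot(n); pickle.dump(s,open(n+"0.pkl","wb")); cv2.imwrite(f"pics/{n}0.png",s["img"][:,:,::-1])
    print(n,s["vertical_fov"],np.round(s["extrinsics"],3).tolist())
st=get_state(); print(st)
E
```

```text
side 56.09216298658319 [[0.955, 0.187, -0.229, 0.282], [-0.295, 0.57, -0.767, -0.958], [-0.013, 0.8, 0.6, 0.664], [0.0, 0.0, 0.0, 1.0]]
top 49.8886025570763 [[0.024, 0.997, -0.079, 0.425], [-1.0, 0.023, -0.013, -0.213], [-0.011, 0.079, 0.997, 1.443], [0.0, 0.0, 0.0, 1.0]]
{'clock': 0.1, 'q': array([-1.12520047,  0.68984764, -0.19451005,  1.56621482,  0.15728215,
        0.90244948, -0.21506247]), 'qd': array([ 0.00189167, -0.00228746,  0.00170098, -0.00234264, -0.00032322,
        0.00032828,  0.00190281]), 'joint_torque': array([-2.93262623e-03, -5.28500104e+01, -1.27133623e+00, -1.53837597e+01,
       -5.25423686e-02,  1.94693515e-03,  3.48064532e-05]), 'tool_pos': array([0.24998871, 0.57226107, 0.2490294 ]), 'eef_rot': array([ 2.04401151e-01,  9.78886910e-01, -7.58669543e-04, -1.06421978e-04]), 'contact_force': array([-0.18440668,  0.38955642,  0.25711365]), 'moment': array([-0.01697674,  0.03678425,  0.02653829]), 'finger_force': 0.0, 'opening': 1.0004458862483714}
```

View pics/top0.png

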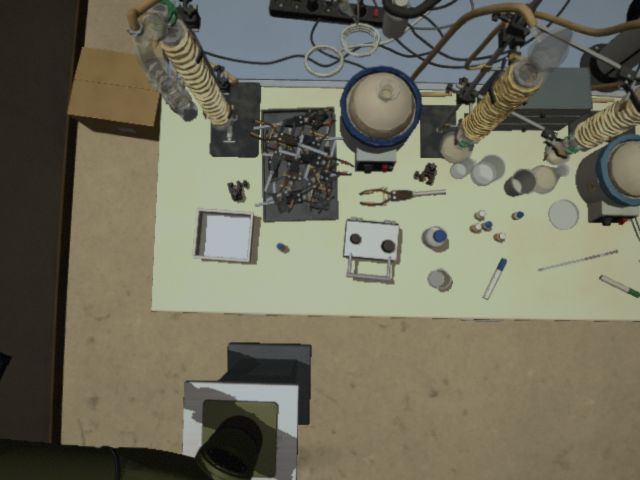

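View pics/side0.png

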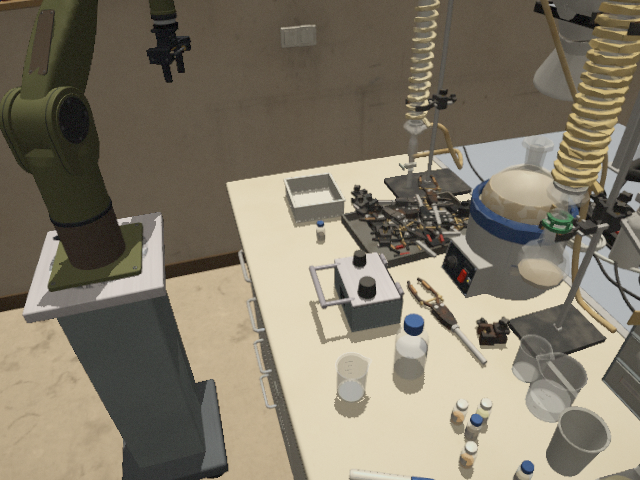

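Top view: stoppers near (356,239) and (388,246) on the lid, bar about (348,275)–(393,280), tray about (225,236), vial (282,247), bottle (434,237) and beaker (439,279). The side view agrees.

```bash
python3 - <<'E'
from h import *
import pickle
s=pickle.load(open("top0.pkl","rb")); im=s["img"]; g=im.max(2)
# stoppers
m=np.zeros_like(g); m[225:260,346:399]=(g[225:260,346:399]<70)*255
n,l,st,c=cv2.connectedComponentsWithStats(m)
for i in range(1,n):
    if st[i,4]>15: print("dark",st[i],c[i],onz(s,c[i],.076+.014).round(4))
for nm,uv,z in [("barL",(348,275),.073),("barR",(395,280),.073),("trayc",(225,236),.05),("vial",(282,247),.03),("bottle",(434,237),.1),("beaker",(439,279),.04)]:
    print(nm,onz(s,uv,z).round(3))
a=cv2.resize(im[190:300,180:460],None,fx=2.85,fy=2.85,interpolation=cv2.INTER_CUBIC); cv2.imwrite("pics/crop0.png",a[:,:,::-1])
E
```

```text
dark [350 234  11  10  74] [354.94594595 238.7027027 ] [ 0.549  -0.3019  0.09  ]
dark [382 240  12  13 118] [387.47457627 246.08474576] [ 0.5315 -0.3878  0.09  ]
dark [352 257  29   3  36] [365.72222222 258.22222222] [ 0.4983 -0.3311  0.09  ]
barL [ 0.454 -0.286  0.073]
barR [ 0.443 -0.411  0.073]
trayc [0.552 0.049 0.05 ]
vial [ 0.527 -0.106  0.03 ]
bottle [ 0.557 -0.508  0.1  ]
beaker [ 0.449 -0.536  0.04 ]
```

View pics/crop0.png

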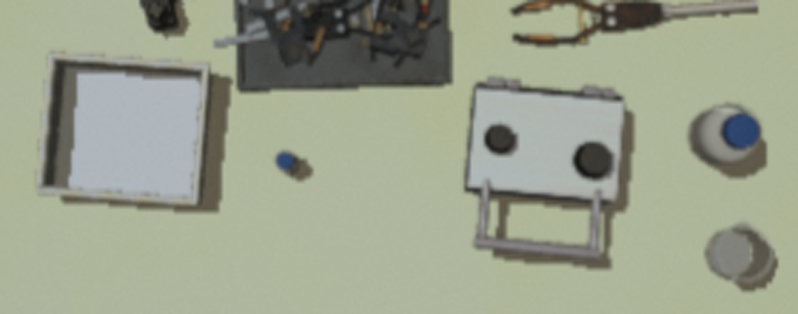

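```bash
cat >> h.py <<'E'
from scipy.spatial.transform import Rotation as Ro
import math
def R_of(psi): # tool z down, tool y at world angle psi
    y=np.array([math.cos(psi),math.sin(psi),0]); z=np.array([0,0,-1.]); return Ro.from_matrix(np.c_[np.cross(y,z),y,z])
def plan(wps,psi,n=None,pose=None):
    "even rows through waypoints from the measured pose, turning to tool y at psi"
    st=get_state(); p=st["tool_pos"]; R=Ro.from_quat(st["eef_rot"])
    if pose: p,R=np.array(pose[0]),R_of(pose[1])
    pts=np.vstack([p]+[np.array(w,float) for w in wps]); L=np.r_[0,np.cumsum(np.linalg.norm(np.diff(pts,axis=0),axis=1))]
    T=R_of(psi); rv=(R.inv()*T).as_rotvec()
    k=n or int(max(math.ceil(L[-1]/.045),math.ceil(np.abs(rv).max()/.13),1)); k=5*math.ceil(k/5) if not n else n
    for i in range(k):
        t=np.array([np.interp(L[-1]*(i+1)/k,L,pts[:,j]) for j in range(3)])
        d=R.inv().apply(t-p)*100; r=np.round(rv/k,3); d=np.round(d,2)
        print(i,"xyz",d.tolist(),"r",r.tolist())
        p=p+R.apply(d/100); R=R*Ro.from_rotvec(r)
E
python3 - <<'E'
from h import *
plan([(.5,.35,.25),(.55,0,.22),(.549,-.302,.2)],np.radians(-5))
E
```

```text
0 xyz [-3.77, -1.23, -0.01] r [-0.0, 0.0, 0.05]
1 xyz [-3.83, -1.04, -0.01] r [-0.0, 0.0, 0.05]
2 xyz [-3.88, -0.85, -0.01] r [-0.0, 0.0, 0.05]
3 xyz [-3.91, -0.65, -0.01] r [-0.0, 0.0, 0.05]
4 xyz [-3.94, -0.45, -0.01] r [-0.0, 0.0, 0.05]
5 xyz [-3.96, -0.26, -0.01] r [-0.0, 0.0, 0.05]
6 xyz [-3.97, -0.06, -0.0] r [-0.0, 0.0, 0.05]
7 xyz [-3.97, 0.14, -0.01] r [-0.0, 0.0, 0.05]
8 xyz [-3.54, -1.16, 0.19] r [-0.0, 0.0, 0.05]
9 xyz [-3.33, -2.12, 0.34] r [-0.0, 0.0, 0.05]
10 xyz [-3.44, -1.96, 0.34] r [-0.0, 0.0, 0.05]
11 xyz [-3.53, -1.78, 0.34] r [-0.0, 0.0, 0.05]
12 xyz [-3.61, -1.6, 0.34] r [-0.0, 0.0, 0.05]
13 xyz [-3.69, -1.42, 0.34] r [-0.0, 0.0, 0.05]
14 xyz [-3.76, -1.23, 0.34] r [-0.0, 0.0, 0.05]
15 xyz [-3.81, -1.04, 0.34] r [-0.0, 0.0, 0.05]
16 xyz [-3.86, -0.86, 0.34] r [-0.0, 0.0, 0.05]
17 xyz [-3.82, -1.0, 0.3] r [-0.0, 0.0, 0.05]
18 xyz [-3.82, -1.03, 0.27] r [-0.0, 0.0, 0.05]
19 xyz [-3.87, -0.84, 0.26] r [-0.0, 0.0, 0.05]
20 xyz [-3.91, -0.64, 0.27] r [-0.0, 0.0, 0.05]
21 xyz [-3.93, -0.44, 0.27] r [-0.0, 0.0, 0.05]
22 xyz [-3.95, -0.25, 0.27] r [-0.0, 0.0, 0.05]
23 xyz [-3.96, -0.05, 0.27] r [-0.0, 0.0, 0.05]
24 xyz [-3.96, 0.15, 0.26] r [-0.0, 0.0, 0.05]
```

Call:
send_rows(motion=[{"x":-3.8,"y":-1.2,"z":0,"rx":0,"ry":0,"rz":0.05,"jaw":7},{"x":-3.8,"y":-1.0,"z":0,"rx":0,"ry":0,"rz":0.05,"jaw":7},{"x":-3.9,"y":-0.9,"z":0,"rx":0,"ry":0,"rz":0.05,"jaw":7},{"x":-3.9,"y":-0.7,"z":0,"rx":0,"ry":0,"rz":0.05,"jaw":7},{"x":-3.9,"y":-0.5,"z":0,"rx":0,"ry":0,"rz":0.05,"jaw":7}], grip_force=15)

```text
clock: 0.6
tool_pos: [0.3986, 0.4391, 0.2494]
eef_rot: [0.326, 0.945, -0.0, -0.0]
contact_force: [1.0, -0.1, -0.2]
opening: 0.797
finger_force: 0.0
```

Call:
send_rows(motion=[{"x":-4,"y":-0.3,"z":0,"rx":0,"ry":0,"rz":0.05,"jaw":7},{"x":-4,"y":-0.1,"z":0,"rx":0,"ry":0,"rz":0.05,"jaw":7},{"x":-4,"y":0.1,"z":0,"rx":0,"ry":0,"rz":0.05,"jaw":7},{"x":-3.5,"y":-1.2,"z":0.2,"rx":0,"ry":0,"rz":0.05,"jaw":7},{"x":-3.3,"y":-2.1,"z":0.3,"rx":0,"ry":0,"rz":0.05,"jaw":7}])

```text
clock: 1.1
tool_pos: [0.5094, 0.2864, 0.2443]
eef_rot: [0.442, 0.897, 0.001, 0.0]
contact_force: [-0.5, -0.3, 0.5]
opening: 0.794
finger_force: 0.0
```

Call:
send_rows(motion=[{"x":-3.4,"y":-2,"z":0.3,"rx":0,"ry":0,"rz":0.05,"jaw":7},{"x":-3.5,"y":-1.8,"z":0.3,"rx":0,"ry":0,"rz":0.05,"jaw":7},{"x":-3.6,"y":-1.6,"z":0.3,"rx":0,"ry":0,"rz":0.05,"jaw":7},{"x":-3.7,"y":-1.4,"z":0.3,"rx":0,"ry":0,"rz":0.05,"jaw":7},{"x":-3.8,"y":-1.2,"z":0.3,"rx":0,"ry":0,"rz":0.05,"jaw":7}])

```text
clock: 1.6
tool_pos: [0.535, 0.0903, 0.2294]
eef_rot: [0.549, 0.835, -0.0, -0.0]
contact_force: [0.5, -0.2, 0.7]
opening: 0.791
finger_force: 0.0
```

Call:
send_rows(motion=[{"x":-3.8,"y":-1,"z":0.3,"rx":0,"ry":0,"rz":0.05,"jaw":7},{"x":-3.9,"y":-0.9,"z":0.3,"rx":0,"ry":0,"rz":0.05,"jaw":7},{"x":-3.8,"y":-1,"z":0.3,"rx":0,"ry":0,"rz":0.05,"jaw":7},{"x":-3.8,"y":-1,"z":0.3,"rx":0,"ry":0,"rz":0.05,"jaw":7},{"x":-3.9,"y":-0.8,"z":0.3,"rx":0,"ry":0,"rz":0.05,"jaw":7}])

```text
clock: 2.1
tool_pos: [0.5485, -0.1065, 0.2143]
eef_rot: [0.649, 0.76, -0.0, -0.0]
contact_force: [0.8, 0.6, -1.3]
opening: 0.793
finger_force: 0.0
```

Call:
send_rows(motion=[{"x":-3.9,"y":-0.6,"z":0.3,"rx":0,"ry":0,"rz":0.05,"jaw":7},{"x":-3.9,"y":-0.4,"z":0.3,"rx":0,"ry":0,"rz":0.05,"jaw":7},{"x":-3.9,"y":-0.2,"z":0.3,"rx":0,"ry":0,"rz":0.05,"jaw":7},{"x":-3.9,"y":0,"z":0.3,"rx":0,"ry":0,"rz":0.05,"jaw":7},{"x":-3.9,"y":0.1,"z":0.3,"rx":0,"ry":0,"rz":0.05,"jaw":7}])

```text
clock: 2.6
tool_pos: [0.5491, -0.3021, 0.1992]
eef_rot: [0.739, 0.674, 0.0, -0.0]
contact_force: [1.2, -0.9, 0.3]
opening: 0.792
finger_force: 0.0
```

```bash
python3 - <<'E'
from h import *
import pickle
s=snapshot("wrist"); pickle.dump(s,open("w1.pkl","wb")); cv2.imwrite("pics/w1.png",s["img"][:,:,::-1])
st=get_state(); print(st["clock"],st["tool_pos"],st["q"].round(2),st["opening"],Ro.from_quat(st["eef_rot"]).as_matrix().round(3).tolist())
E
```

```text
2.65 [ 0.54691902 -0.31162872  0.1989187 ] [ 0.42  0.75  0.04  1.61 -0.03  0.78  0.37] 0.7944097803371 [[0.104, 0.995, -0.001], [0.995, -0.104, -0.008], [-0.008, -0.0, -1.0]]
```

View pics/w1.png

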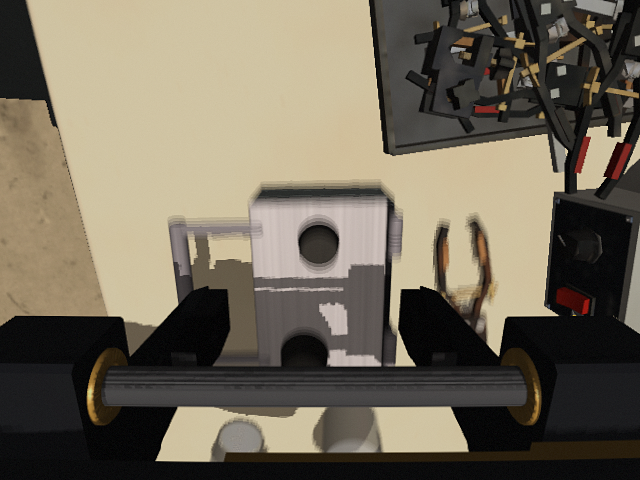

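Wrist view (blurred, arm was still settling): small stopper at about (319,243), large at about (304,355) partly behind the gripper, bar on the left at about x=180. I'll measure at rest.

```bash
python3 - <<'E'
from h import *
import pickle
s=snapshot("wrist");s=snapshot("wrist"); pickle.dump(s,open("w1.pkl","wb"))
st=get_state(); print(st["tool_pos"])
g=s["img"].max(2); m=np.zeros_like(g); m[205:290,262:380]=(g[205:290,262:380]<75)*255
n,l,a,c=cv2.connectedComponentsWithStats(m)
for i in range(1,n):
    if a[i,4]>100:
        x,y,w,h=a[i,:4]; print(a[i],c[i].round(1),"mid",onz(s,c[i],.09).round(4), "top",onz(s,c[i],.102).round(4))
# lid edges: bright lid mask
k=np.zeros_like(g); k[180:300,240:400]=((s["img"].min(2)[180:300,240:400]>150))*255
a=s["img"][150:400,140:420]; cv2.imwrite("pics/w2.png",cv2.resize(a,None,fx=2,fy=2)[:,:,::-1])
E
```

```text
[ 0.54781177 -0.30443196  0.19893924]
[ 300  205   42   45 1555] [320.6 226.4] mid [ 0.5525 -0.3012  0.09  ] top [ 0.5527 -0.2978  0.102 ]
```

View pics/w2.png

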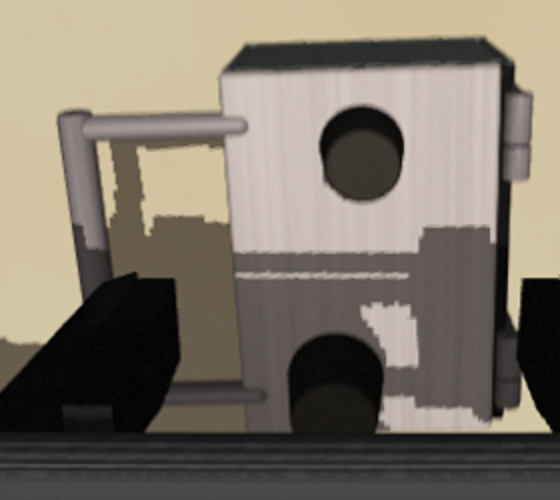

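Call:
send_rows(motion=[{"x":0.2,"y":0.3,"z":3.5,"rx":0,"ry":0,"rz":0,"jaw":7},{"x":0,"y":0,"z":3.5,"rx":0,"ry":0,"rz":0,"jaw":7},{"x":0,"y":0,"z":2,"rx":0,"ry":0,"rz":0,"jaw":7},{"x":0,"y":0,"z":1.5,"rx":0,"ry":0,"rz":0,"jaw":7},{"x":0,"y":0,"z":0,"rx":0,"ry":0,"rz":0,"jaw":7}])

```text
clock: 3.25
tool_pos: [0.5517, -0.2971, 0.0928]
eef_rot: [0.738, 0.675, -0.0, -0.002]
contact_force: [0.3, 0.5, -0.1]
opening: 0.792
finger_force: 0.0
```

```bash
python3 - <<'E'
from h import *
st=get_state(); print(st["tool_pos"],st["contact_force"])
s=snapshot("top"); a=s["img"][200:300,330:450]; 
w=snapshot("wrist"); cv2.imwrite("pics/w3.png",np.hstack([cv2.resize(a,(384,320)),cv2.resize(w["img"],(416,320))])[:,:,::-1])
E
```

```text
[ 0.55171731 -0.29709695  0.09277361] [ 0.28796268  0.47513922 -0.09254155]
```

View pics/w3.png

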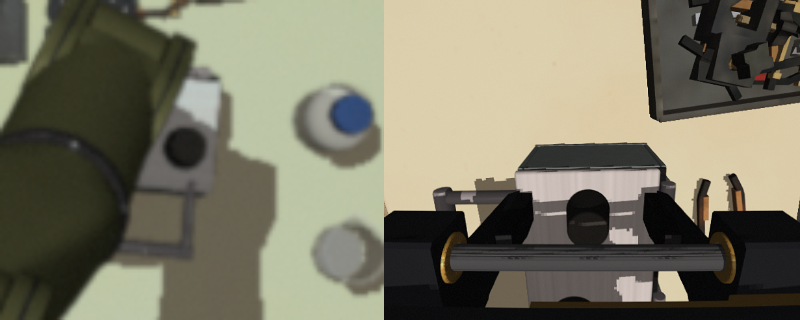

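The stopper stands between the fingers, at about (588,215) in the wrist half. I'll nudge the tool and close.

Call:
send_rows(motion=[{"x":-0.3,"y":0,"z":0.3,"rx":0,"ry":0,"rz":0,"jaw":7},{"x":0,"y":0,"z":0,"rx":0,"ry":0,"rz":0,"jaw":7},{"x":0,"y":0,"z":0,"rx":0,"ry":0,"rz":0,"jaw":2},{"x":0,"y":0,"z":0,"rx":0,"ry":0,"rz":0,"jaw":2},{"x":0,"y":0,"z":0,"rx":0,"ry":0,"rz":0,"jaw":2}], grip_force=15)

```text
clock: 3.85
tool_pos: [0.5524, -0.302, 0.0919]
eef_rot: [0.739, 0.674, 0.0, 0.0]
contact_force: [-0.0, 0.5, 0.3]
opening: 0.546
finger_force: 0.0
```

Call:
send_rows(motion=[{"x":0,"y":0,"z":0,"rx":0,"ry":0,"rz":0,"jaw":2},{"x":0,"y":0,"z":0,"rx":0,"ry":0,"rz":0,"jaw":2},{"x":0,"y":0,"z":-0.5,"rx":0,"ry":0,"rz":0,"jaw":2},{"x":0,"y":0,"z":-2,"rx":0,"ry":0,"rz":0,"jaw":2},{"x":0,"y":0,"z":-4,"rx":0,"ry":0,"rz":0,"jaw":2}])

```text
clock: 4.35
tool_pos: [0.5504, -0.3009, 0.155]
eef_rot: [0.738, 0.674, -0.001, -0.003]
contact_force: [0.6, -0.3, -0.6]
opening: 0.288
finger_force: 14.9
```

```bash
python3 - <<'E'
from h import *
import pickle
st=get_state(); print(st["tool_pos"],st["opening"],st["finger_force"])
s=pickle.load(open("top0.pkl","rb"))
c=[onz(s,(180+x/2.85,190+y/2.85),.05).round(3) for x,y in [(50,57),(208,67),(198,200),(42,190)]]; print(c,np.mean(c,axis=0))
plan([(.553,-.2,.19),(.555,.0,.19),(.555,.08,.17)],np.radians(-5.3))
E
```

```text
[ 0.55039548 -0.30091053  0.15497446] 0.2879293624919855 14.917805867444258
[array([0.622, 0.127, 0.05 ]), array([ 0.615, -0.026,  0.05 ]), array([ 0.488, -0.02 ,  0.05 ]), array([0.494, 0.13 , 0.05 ])] [0.55475 0.05275 0.05   ]
0 xyz [3.67, -0.25, -1.27] r [-0.001, -0.0, 0.0]
1 xyz [3.68, -0.24, -1.26] r [-0.001, -0.0, 0.0]
2 xyz [3.72, -0.26, -0.94] r [-0.001, -0.0, 0.0]
3 xyz [3.88, -0.32, 0.01] r [-0.001, -0.0, 0.0]
4 xyz [3.88, -0.31, 0.01] r [-0.001, -0.0, 0.0]
5 xyz [3.88, -0.32, 0.01] r [-0.001, -0.0, 0.0]
6 xyz [3.89, -0.31, 0.01] r [-0.001, -0.0, 0.0]
7 xyz [3.86, -0.32, 0.12] r [-0.001, -0.0, 0.0]
8 xyz [3.76, -0.34, 0.95] r [-0.001, -0.0, 0.0]
9 xyz [3.76, -0.35, 0.95] r [-0.001, -0.0, 0.0]
```

Call:
send_rows(motion=[{"x":3.7,"y":-0.3,"z":-1.3,"rx":0,"ry":0,"rz":0,"jaw":2},{"x":3.7,"y":-0.3,"z":-1.3,"rx":0,"ry":0,"rz":0,"jaw":2},{"x":3.7,"y":-0.3,"z":-0.9,"rx":0,"ry":0,"rz":0,"jaw":2},{"x":3.9,"y":-0.3,"z":0,"rx":0,"ry":0,"rz":0,"jaw":2},{"x":3.9,"y":-0.3,"z":0,"rx":0,"ry":0,"rz":0,"jaw":2}])

```text
clock: 4.85
tool_pos: [0.5547, -0.1111, 0.1926]
eef_rot: [0.739, 0.674, 0.001, 0.0]
contact_force: [0.3, 0.3, -0.4]
opening: 0.29
finger_force: 14.9
```

Call:
send_rows(motion=[{"x":3.9,"y":-0.3,"z":0,"rx":0,"ry":0,"rz":0,"jaw":2},{"x":3.9,"y":-0.3,"z":0,"rx":0,"ry":0,"rz":0,"jaw":2},{"x":3.9,"y":-0.3,"z":0,"rx":0,"ry":0,"rz":0,"jaw":2},{"x":3.8,"y":-0.3,"z":0.9,"rx":0,"ry":0,"rz":0,"jaw":2},{"x":3.8,"y":-0.3,"z":0.9,"rx":0,"ry":0,"rz":0,"jaw":2}])

```text
clock: 5.35
tool_pos: [0.5573, 0.0828, 0.1742]
eef_rot: [0.739, 0.674, 0.001, 0.0]
contact_force: [1.3, -0.7, -0.2]
opening: 0.295
finger_force: 14.9
```

Call:
send_rows(motion=[{"x":0,"y":0,"z":2.5,"rx":0,"ry":0,"rz":0,"jaw":2},{"x":0,"y":0,"z":4,"rx":0,"ry":0,"rz":0,"jaw":2},{"x":0,"y":0,"z":2,"rx":0,"ry":0,"rz":0,"jaw":2},{"x":0,"y":0,"z":0,"rx":0,"ry":0,"rz":0,"jaw":2},{"x":0,"y":0,"z":0,"rx":0,"ry":0,"rz":0,"jaw":2}])

```text
clock: 5.85
tool_pos: [0.5575, 0.0811, 0.0892]
eef_rot: [0.739, 0.674, 0.0, 0.0]
contact_force: [0.6, 0.2, 0.7]
opening: 0.29
finger_force: 14.9
```

```bash
python3 - <<'E'
from h import *
st=get_state(); print(st["tool_pos"],st["opening"],st["finger_force"])
w=snapshot("wrist"); cv2.imwrite("pics/w4.png",w["img"][:,:,::-1])
E
```

```text
[0.55746652 0.08108152 0.08922592] 0.29015886692936704 14.917847098549828
```

View pics/w4.png

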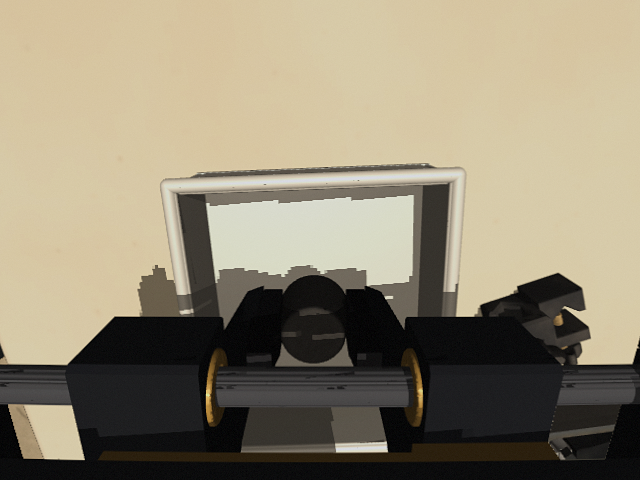

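The stopper (at about (313,318)) is held inside the tray outline. I'll lower it and release.

Call:
send_rows(motion=[{"x":0,"y":0,"z":3,"rx":0,"ry":0,"rz":0,"jaw":2},{"x":0,"y":0,"z":2,"rx":0,"ry":0,"rz":0,"jaw":2},{"x":0,"y":0,"z":1,"rx":0,"ry":0,"rz":0,"jaw":2},{"x":0,"y":0,"z":0,"rx":0,"ry":0,"rz":0,"jaw":2},{"x":0,"y":0,"z":0,"rx":0,"ry":0,"rz":0,"jaw":5}])

```text
clock: 6.4
tool_pos: [0.558, 0.0812, 0.0299]
eef_rot: [0.739, 0.674, 0.001, 0.001]
contact_force: [-0.3, -0.6, 0.3]
opening: 0.354
finger_force: 0.0
```

Call:
send_rows(motion=[{"x":0,"y":0,"z":0,"rx":0,"ry":0,"rz":0,"jaw":5},{"x":0,"y":0,"z":0,"rx":0,"ry":0,"rz":0,"jaw":5},{"x":0,"y":0,"z":-2,"rx":0,"ry":0,"rz":0,"jaw":5},{"x":0,"y":0,"z":-4.5,"rx":0,"ry":0,"rz":0,"jaw":5},{"x":0,"y":0,"z":-4.5,"rx":0,"ry":0,"rz":0,"jaw":5}])

```text
clock: 6.9
tool_pos: [0.5565, 0.081, 0.1399]
eef_rot: [0.739, 0.674, -0.001, -0.0]
contact_force: [0.4, -0.4, 0.2]
opening: 0.568
finger_force: 0.0
```

```bash
python3 - <<'E'
from h import *
st=get_state(); print(st["tool_pos"],st["opening"],st["finger_force"])
plan([(.556,.05,.19),(.55,-.3,.19),(.533,-.388,.19)],np.radians(-5.3),n=11)
E
```

```text
[0.55654529 0.08102984 0.13989176] 0.5676338255925046 0.0
0 xyz [-2.38, 0.17, -3.85] r [-0.0, 0.0, 0.0]
1 xyz [-3.88, 0.28, -1.16] r [-0.0, 0.0, 0.0]
2 xyz [-4.52, 0.34, 0.0] r [-0.0, 0.0, 0.0]
3 xyz [-4.52, 0.33, 0.0] r [-0.0, 0.0, 0.0]
4 xyz [-4.52, 0.34, 0.0] r [-0.0, 0.0, 0.0]
5 xyz [-4.52, 0.33, 0.0] r [-0.0, 0.0, 0.0]
6 xyz [-4.52, 0.34, 0.0] r [-0.0, 0.0, 0.0]
7 xyz [-4.52, 0.33, 0.0] r [-0.0, 0.0, 0.0]
8 xyz [-4.52, 0.34, 0.01] r [-0.0, 0.0, 0.0]
9 xyz [-4.51, -0.44, -0.0] r [-0.0, 0.0, 0.0]
10 xyz [-4.51, -0.45, -0.0] r [-0.0, 0.0, 0.0]
```

Call:
send_rows(motion=[{"x":-2.4,"y":0.2,"z":-3.9,"rx":0,"ry":0,"rz":0,"jaw":7.5},{"x":-3.9,"y":0.3,"z":-1.2,"rx":0,"ry":0,"rz":0,"jaw":7.5},{"x":-4.5,"y":0.3,"z":0,"rx":0,"ry":0,"rz":0,"jaw":7.5},{"x":-4.5,"y":0.3,"z":0,"rx":0,"ry":0,"rz":0,"jaw":7.5},{"x":-4.5,"y":0.3,"z":0,"rx":0,"ry":0,"rz":0,"jaw":7.5}])

```text
clock: 7.4
tool_pos: [0.553, -0.119, 0.1906]
eef_rot: [0.738, 0.674, 0.0, 0.001]
contact_force: [1.4, 0.6, 0.4]
opening: 0.854
finger_force: 0.0
```

Call:
send_rows(motion=[{"x":-4.5,"y":0.3,"z":0,"rx":0,"ry":0,"rz":0,"jaw":7.5},{"x":-4.5,"y":0.3,"z":0,"rx":0,"ry":0,"rz":0,"jaw":7.5},{"x":-4.5,"y":0.3,"z":0,"rx":0,"ry":0,"rz":0,"jaw":7.5},{"x":-4.5,"y":0.3,"z":0,"rx":0,"ry":0,"rz":0,"jaw":7.5},{"x":-4.5,"y":-0.4,"z":0,"rx":0,"ry":0,"rz":0,"jaw":7.5}])

```text
clock: 7.9
tool_pos: [0.5411, -0.3439, 0.1904]
eef_rot: [0.738, 0.674, 0.001, 0.001]
contact_force: [0.8, -0.6, -0.7]
opening: 0.848
finger_force: 0.0
```

Call:
send_rows(motion=[{"x":-4.5,"y":-0.4,"z":0,"rx":0,"ry":0,"rz":0,"jaw":7.5},{"x":0,"y":0,"z":0,"rx":0,"ry":0,"rz":0,"jaw":7.5},{"x":0,"y":0,"z":0,"rx":0,"ry":0,"rz":0,"jaw":7.5},{"x":0,"y":0,"z":0,"rx":0,"ry":0,"rz":0,"jaw":7.5},{"x":0,"y":0,"z":0,"rx":0,"ry":0,"rz":0,"jaw":7.5}])

```text
clock: 8.4
tool_pos: [0.5335, -0.3843, 0.1898]
eef_rot: [0.738, 0.675, 0.001, -0.0]
contact_force: [0.1, 0.5, -0.2]
opening: 0.853
finger_force: 0.0
```

```bash
python3 - <<'E'
from h import *
import pickle
st=get_state(); print(st["tool_pos"],st["opening"])
s=snapshot("wrist"); pickle.dump(s,open("w5.pkl","wb"))
im=s["img"]; g=im.max(2); m=np.zeros_like(g); m[170:330,262:380]=(g[170:330,262:380]<75)*255
n,l,a,c=cv2.connectedComponentsWithStats(m)
for i in range(1,n):
    if a[i,4]>100: print(a[i],c[i].round(1),onz(s,c[i],.092).round(4))
print(proj(s,(.533,-.388,.092)), proj(s,(.450,-.300,.073)))
# small stopper in tray (top view)
t=snapshot("top"); b=cv2.resize(t["img"][200:270,185:265],(400,350)); cv2.imwrite("pics/w5.png",np.hstack([cv2.resize(im,(400,350)),b])[:,:,::-1])
E
```

```text
[ 0.53352908 -0.38433378  0.18983046] 0.852661005736286
[ 288  220   54   63 2739] [314.5 250.7] [ 0.5343 -0.3884  0.092 ]
[312.32069549 250.27307022] [164.5769902 116.093347 ]
```

View pics/w5.png

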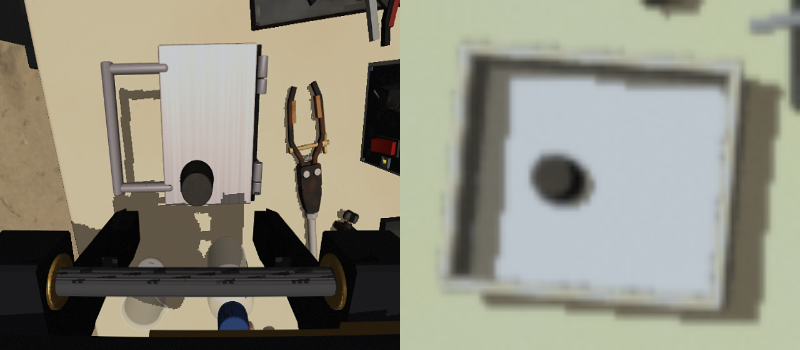

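Small stopper lies in the tray (right half, about (562,180)); large stopper at (314,251) in the wrist image gives (0.534,-0.388). Now grasping it.

Call:
send_rows(motion=[{"x":-0.4,"y":0,"z":3.5,"rx":0,"ry":0,"rz":0,"jaw":6.5},{"x":0,"y":0,"z":3.5,"rx":0,"ry":0,"rz":0,"jaw":6.5},{"x":0,"y":0,"z":2,"rx":0,"ry":0,"rz":0,"jaw":6.5},{"x":0,"y":0,"z":1,"rx":0,"ry":0,"rz":0,"jaw":6.5},{"x":0,"y":0,"z":0,"rx":0,"ry":0,"rz":0,"jaw":6.5}])

```text
clock: 9.0
tool_pos: [0.532, -0.3894, 0.0893]
eef_rot: [0.738, 0.675, -0.0, -0.001]
contact_force: [-0.4, -1.3, -0.1]
opening: 0.739
finger_force: 0.0
```

Call:
send_rows(motion=[{"x":0,"y":0,"z":0,"rx":0,"ry":0,"rz":0,"jaw":2.5},{"x":0,"y":0,"z":0,"rx":0,"ry":0,"rz":0,"jaw":2.5},{"x":0,"y":0,"z":0,"rx":0,"ry":0,"rz":0,"jaw":2.5},{"x":0,"y":0,"z":0,"rx":0,"ry":0,"rz":0,"jaw":2.5},{"x":0,"y":0,"z":0,"rx":0,"ry":0,"rz":0,"jaw":2.5}])

```text
clock: 9.5
tool_pos: [0.5324, -0.3907, 0.09]
eef_rot: [0.739, 0.674, 0.0, 0.0]
contact_force: [-0.0, 0.3, 1.5]
opening: 0.375
finger_force: 15.0
```

```bash
python3 - <<'E'
from h import *
import pickle
st=get_state(); print(st["tool_pos"],st["opening"],st["finger_force"])
print("path after lift 10cm")
plan([(.55,-.3,.19),(.553,-.02,.19),(.553,.022,.17)],np.radians(-5.3),n=10,pose=((.534,-.388,.19),np.radians(-5.3)))
s=pickle.load(open("w5.pkl","rb"))
for uv in [(171,89),(184,263)]: print("bar",onz(s,uv,.073).round(4))
for uv in [(256,61),(265,280),(410,60),(401,280)]: print("lid",onz(s,uv,.076).round(4))
E
```

```text
[ 0.53237563 -0.39068283  0.09003059] 0.37467865068276535 15.010725568297403
path after lift 10cm
0 xyz [4.14, 0.36, 0.0] r [0.0, 0.0, 0.0]
1 xyz [4.15, 0.37, 0.0] r [0.0, 0.0, 0.0]
2 xyz [4.14, -0.24, 0.0] r [0.0, 0.0, 0.0]
3 xyz [4.15, -0.34, 0.0] r [0.0, 0.0, 0.0]
4 xyz [4.15, -0.34, 0.0] r [0.0, 0.0, 0.0]
5 xyz [4.14, -0.34, 0.0] r [0.0, 0.0, 0.0]
6 xyz [4.15, -0.34, 0.0] r [0.0, 0.0, 0.0]
7 xyz [4.14, -0.34, 0.0] r [0.0, 0.0, 0.0]
8 xyz [4.1, -0.34, 0.21] r [0.0, 0.0, 0.0]
9 xyz [3.74, -0.35, 1.79] r [0.0, 0.0, 0.0]
bar [ 0.4569 -0.2849  0.073 ]
bar [ 0.4445 -0.3957  0.073 ]
lid [ 0.5102 -0.2746  0.076 ]
lid [ 0.4985 -0.4118  0.076 ]
lid [ 0.5997 -0.282   0.076 ]
lid [ 0.5907 -0.42    0.076 ]
```

Call:
send_rows(motion=[{"x":0,"y":0,"z":-0.5,"rx":0,"ry":0,"rz":0,"jaw":2.5},{"x":0,"y":0,"z":-2,"rx":0,"ry":0,"rz":0,"jaw":2.5},{"x":0,"y":0,"z":-4,"rx":0,"ry":0,"rz":0,"jaw":2.5},{"x":0,"y":0,"z":-3.5,"rx":0,"ry":0,"rz":0,"jaw":2.5},{"x":4.1,"y":0.4,"z":0,"rx":0,"ry":0,"rz":0,"jaw":2.5}])

```text
clock: 10.0
tool_pos: [0.54, -0.3594, 0.1955]
eef_rot: [0.742, 0.67, -0.001, 0.007]
contact_force: [0.4, -0.2, -0.3]
opening: 0.373
finger_force: 14.9
```

Call:
send_rows(motion=[{"x":4.2,"y":0.4,"z":0,"rx":0,"ry":0,"rz":0,"jaw":2.5},{"x":4.1,"y":-0.2,"z":0,"rx":0,"ry":0,"rz":0,"jaw":2.5},{"x":4.2,"y":-0.3,"z":0,"rx":0,"ry":0,"rz":0,"jaw":2.5},{"x":4.2,"y":-0.3,"z":0,"rx":0,"ry":0,"rz":0,"jaw":2.5},{"x":4.1,"y":-0.3,"z":0,"rx":0,"ry":0,"rz":0,"jaw":2.5}])

```text
clock: 10.5
tool_pos: [0.5518, -0.1406, 0.1901]
eef_rot: [0.739, 0.674, 0.0, 0.0]
contact_force: [1.2, 0.5, -0.4]
opening: 0.376
finger_force: 14.9
```

Call:
send_rows(motion=[{"x":4.2,"y":-0.3,"z":0,"rx":0,"ry":0,"rz":0,"jaw":2.5},{"x":4.1,"y":-0.3,"z":0,"rx":0,"ry":0,"rz":0,"jaw":2.5},{"x":4.1,"y":-0.3,"z":0.2,"rx":0,"ry":0,"rz":0,"jaw":2.5},{"x":3.8,"y":-0.3,"z":1.8,"rx":0,"ry":0,"rz":0,"jaw":2.5},{"x":0,"y":0,"z":0,"rx":0,"ry":0,"rz":0,"jaw":2.5}])

```text
clock: 11.0
tool_pos: [0.5534, 0.0282, 0.1683]
eef_rot: [0.735, 0.678, 0.001, -0.003]
contact_force: [-0.9, 0.6, 0.1]
opening: 0.373
finger_force: 14.9
```

Call:
send_rows(motion=[{"x":0,"y":0,"z":2.5,"rx":0,"ry":0,"rz":0,"jaw":2.5},{"x":0,"y":0,"z":4,"rx":0,"ry":0,"rz":0,"jaw":2.5},{"x":0,"y":0,"z":2,"rx":0,"ry":0,"rz":0,"jaw":2.5},{"x":0,"y":0,"z":0,"rx":0,"ry":0,"rz":0,"jaw":2.5},{"x":0,"y":0,"z":0,"rx":0,"ry":0,"rz":0,"jaw":2.5}])

```text
clock: 11.5
tool_pos: [0.5549, 0.0195, 0.0852]
eef_rot: [0.739, 0.674, 0.0, 0.0]
contact_force: [0.4, -0.2, -0.1]
opening: 0.375
finger_force: 14.9
```

Call:
send_rows(motion=[{"x":0,"y":0,"z":3,"rx":0,"ry":0,"rz":0,"jaw":2.5},{"x":0,"y":0,"z":1.7,"rx":0,"ry":0,"rz":0,"jaw":2.5},{"x":0,"y":0,"z":0.8,"rx":0,"ry":0,"rz":0,"jaw":2.5},{"x":0,"y":0,"z":0,"rx":0,"ry":0,"rz":0,"jaw":2.5},{"x":0,"y":0,"z":0,"rx":0,"ry":0,"rz":0,"jaw":5.5}])

```text
clock: 12.0
tool_pos: [0.5555, 0.02, 0.0309]
eef_rot: [0.739, 0.674, 0.001, 0.001]
contact_force: [-0.0, -0.1, 0.1]
opening: 0.44
finger_force: 0.0
```

Call:
send_rows(motion=[{"x":0,"y":0,"z":0,"rx":0,"ry":0,"rz":0,"jaw":5.5},{"x":0,"y":0,"z":0,"rx":0,"ry":0,"rz":0,"jaw":5.5},{"x":0,"y":0,"z":-2,"rx":0,"ry":0,"rz":0,"jaw":5.5},{"x":0,"y":0,"z":-4.5,"rx":0,"ry":0,"rz":0,"jaw":5.5},{"x":0,"y":0,"z":-4.5,"rx":0,"ry":0,"rz":0,"jaw":5.5}])

```text
clock: 12.5
tool_pos: [0.5539, 0.0201, 0.1408]
eef_rot: [0.739, 0.674, -0.001, -0.001]
contact_force: [0.5, -0.1, 0.5]
opening: 0.626
finger_force: 0.0
```

```bash
python3 - <<'E'
from h import *
st=get_state(); print(st["tool_pos"],st["opening"],st["finger_force"])
plan([(.535,-.02,.17),(.465,-.3,.17),(.452,-.342,.16)],np.radians(-5.3),n=10)
E
```

```text
[0.55392597 0.02008734 0.14080119] 0.6262766296524298 0.0
0 xyz [-3.03, -1.11, -2.13] r [-0.0, 0.0, 0.0]
1 xyz [-3.53, -0.79, -0.79] r [-0.0, 0.0, 0.0]
2 xyz [-3.83, -0.59, 0.01] r [-0.0, 0.0, 0.0]
3 xyz [-3.82, -0.59, -0.0] r [-0.0, 0.0, 0.0]
4 xyz [-3.82, -0.6, -0.0] r [-0.0, 0.0, 0.0]
5 xyz [-3.82, -0.59, 0.0] r [-0.0, 0.0, 0.0]
6 xyz [-3.82, -0.59, 0.0] r [-0.0, 0.0, 0.0]
7 xyz [-3.83, -0.6, 0.0] r [-0.0, 0.0, 0.0]
8 xyz [-3.8, -0.62, 0.15] r [-0.0, 0.0, 0.0]
9 xyz [-3.69, -0.78, 0.86] r [-0.0, 0.0, 0.0]
```

Call:
send_rows(motion=[{"x":-3,"y":-1.1,"z":-2.1,"rx":0,"ry":0,"rz":0,"jaw":3.5},{"x":-3.5,"y":-0.8,"z":-0.8,"rx":0,"ry":0,"rz":0,"jaw":3.5},{"x":-3.8,"y":-0.6,"z":0,"rx":0,"ry":0,"rz":0,"jaw":3.5},{"x":-3.8,"y":-0.6,"z":0,"rx":0,"ry":0,"rz":0,"jaw":3.5},{"x":-3.8,"y":-0.6,"z":0,"rx":0,"ry":0,"rz":0,"jaw":3.5}])

```text
clock: 13.0
tool_pos: [0.5011, -0.1562, 0.1695]
eef_rot: [0.738, 0.674, 0.0, 0.0]
contact_force: [0.9, -0.4, 0.3]
opening: 0.395
finger_force: 0.0
```

Call:
send_rows(motion=[{"x":-3.8,"y":-0.6,"z":0,"rx":0,"ry":0,"rz":0,"jaw":3.5},{"x":-3.8,"y":-0.6,"z":0,"rx":0,"ry":0,"rz":0,"jaw":3.5},{"x":-3.8,"y":-0.6,"z":0,"rx":0,"ry":0,"rz":0,"jaw":3.5},{"x":-3.8,"y":-0.6,"z":0.2,"rx":0,"ry":0,"rz":0,"jaw":3.5},{"x":-3.7,"y":-0.8,"z":0.9,"rx":0,"ry":0,"rz":0,"jaw":3.5}])

```text
clock: 13.5
tool_pos: [0.4526, -0.3422, 0.1588]
eef_rot: [0.739, 0.674, 0.0, 0.001]
contact_force: [1.4, -0.8, -0.1]
opening: 0.394
finger_force: 0.0
```

Call:
send_rows(motion=[{"x":0,"y":0,"z":0,"rx":0,"ry":0,"rz":0,"jaw":3.5},{"x":0,"y":0,"z":0,"rx":0,"ry":0,"rz":0,"jaw":3.5},{"x":0,"y":0,"z":0,"rx":0,"ry":0,"rz":0,"jaw":3.5},{"x":0,"y":0,"z":0,"rx":0,"ry":0,"rz":0,"jaw":3.5},{"x":0,"y":0,"z":0,"rx":0,"ry":0,"rz":0,"jaw":3.5}])

```text
clock: 14.0
tool_pos: [0.4532, -0.3388, 0.1579]
eef_rot: [0.738, 0.675, 0.0, 0.0]
contact_force: [0.4, 0.0, 0.3]
opening: 0.398
finger_force: 0.0
```

```bash
python3 - <<'E'
from h import *
import pickle
st=get_state(); print(st["tool_pos"],st["opening"],st["contact_force"])
w=snapshot("wrist"); t=snapshot("top"); pickle.dump(w,open("w6.pkl","wb"))
print(proj(w,(.452,-.341,.073)))
b=cv2.resize(t["img"][200:270,185:265],(320,280)); b=np.vstack([b,np.zeros((80,320,3),np.uint8)])
cv2.imwrite("pics/w6.png",np.hstack([cv2.resize(w["img"],(480,360)),b])[:,:,::-1])
E
```

```text
[ 0.45320768 -0.33883321  0.15793282] 0.39821809347791565 [0.44466253 0.04890033 0.34786959]
[310.89650417 254.82283047]
```

View pics/w6.png

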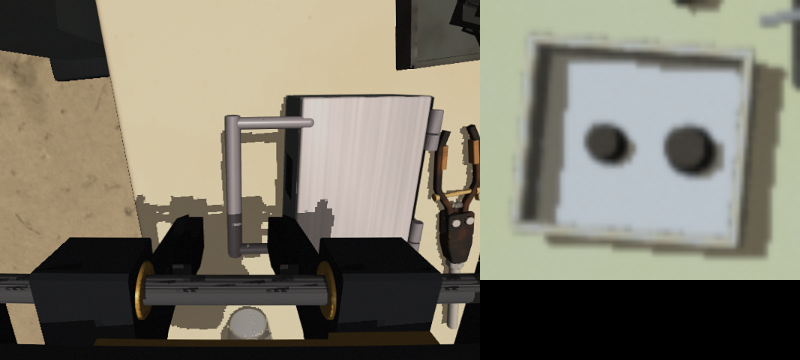

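Both stoppers are in the tray ((605,143) and (690,150)); the bar lies midway between the fingers at about (311,250) in full-size pixels, as predicted. Descending to pinch it.

Call:
send_rows(motion=[{"x":-0.2,"y":-0.1,"z":3,"rx":0,"ry":0,"rz":0,"jaw":3.5},{"x":0,"y":0,"z":3,"rx":0,"ry":0,"rz":0,"jaw":3.5},{"x":0,"y":0,"z":2,"rx":0,"ry":0,"rz":0,"jaw":3.5},{"x":0,"y":0,"z":1.2,"rx":0,"ry":0,"rz":0,"jaw":3.5},{"x":0,"y":0,"z":0,"rx":0,"ry":0,"rz":0,"jaw":3.5}], grip_force=25)

```text
clock: 14.6
tool_pos: [0.4507, -0.3413, 0.0644]
eef_rot: [0.738, 0.674, -0.0, -0.001]
contact_force: [0.4, 0.6, 0.2]
opening: 0.396
finger_force: 0.0
```

Call:
send_rows(motion=[{"x":0,"y":0,"z":0,"rx":0,"ry":0,"rz":0,"jaw":0.5},{"x":0,"y":0,"z":0,"rx":0,"ry":0,"rz":0,"jaw":0.5},{"x":0,"y":0,"z":0,"rx":0,"ry":0,"rz":0,"jaw":0.5},{"x":0,"y":0,"z":0,"rx":0,"ry":0,"rz":0,"jaw":0.5},{"x":0,"y":0,"z":0,"rx":0,"ry":0,"rz":0,"jaw":0.5}])

```text
clock: 15.1
tool_pos: [0.4517, -0.3424, 0.0665]
eef_rot: [0.738, 0.674, 0.0, 0.001]
contact_force: [-1.3, 0.7, 5.5]
opening: 0.123
finger_force: 24.8
```

```bash
python3 - <<'E'
from h import *
st=get_state(); print(st["tool_pos"],st["opening"],st["finger_force"],st["contact_force"])
# arc in tool axes: forward y, up -z, 30 rows to angle pi/2
th=np.pi/2*(0.5-0.5*np.cos(np.pi*np.arange(0,31)/30)); y=15*(1-np.cos(th)); z=-15*np.sin(th)
print(np.c_[np.diff(y),np.diff(z)].round(2).tolist())
E
```

```text
[ 0.45169217 -0.34240923  0.06654465] 0.12339263789736513 24.758990854024887 [-1.32436771  0.71157631  5.47188644]
[[0.0, -0.06], [0.0, -0.19], [0.01, -0.32], [0.02, -0.44], [0.05, -0.56], [0.09, -0.67], [0.14, -0.76], [0.2, -0.85], [0.28, -0.92], [0.36, -0.97], [0.46, -1.0], [0.56, -1.01], [0.65, -0.99], [0.75, -0.96], [0.83, -0.91], [0.91, -0.83], [0.96, -0.75], [0.99, -0.65], [1.01, -0.56], [1.0, -0.46], [0.97, -0.36], [0.92, -0.28], [0.85, -0.2], [0.76, -0.14], [0.67, -0.09], [0.56, -0.05], [0.44, -0.02], [0.32, -0.01], [0.19, -0.0], [0.06, -0.0]]
```

Bar is pinched (opening ≈11 mm, 25 N). Starting the lid arc, first third, then check.

Call:
send_rows(motion=[{"x":0,"y":0,"z":-0.1,"rx":0,"ry":0,"rz":0,"jaw":0.5},{"x":0,"y":0,"z":-0.2,"rx":0,"ry":0,"rz":0,"jaw":0.5},{"x":0,"y":0,"z":-0.3,"rx":0,"ry":0,"rz":0,"jaw":0.5},{"x":0,"y":0,"z":-0.4,"rx":0,"ry":0,"rz":0,"jaw":0.5},{"x":0,"y":0.1,"z":-0.6,"rx":0,"ry":0,"rz":0,"jaw":0.5}])

```text
clock: 15.6
tool_pos: [0.4524, -0.3424, 0.0818]
eef_rot: [0.739, 0.674, -0.0, 0.0]
contact_force: [1.7, -2.9, -2.2]
opening: 0.118
finger_force: 25.2
```

Call:
send_rows(motion=[{"x":0,"y":0.1,"z":-0.7,"rx":0,"ry":0,"rz":0,"jaw":0.5},{"x":0,"y":0.1,"z":-0.7,"rx":0,"ry":0,"rz":0,"jaw":0.5},{"x":0,"y":0.2,"z":-0.9,"rx":0,"ry":0,"rz":0,"jaw":0.5},{"x":0,"y":0.3,"z":-0.9,"rx":0,"ry":0,"rz":0,"jaw":0.5},{"x":0,"y":0.4,"z":-1.0,"rx":0,"ry":0,"rz":0,"jaw":0.5}])

```text
clock: 16.1
tool_pos: [0.4639, -0.3432, 0.1246]
eef_rot: [0.739, 0.674, 0.0, 0.0]
contact_force: [4.5, -4.0, -5.7]
opening: 0.119
finger_force: 25.3
```

Low forces and on track; continuing.

Call:
send_rows(motion=[{"x":0,"y":0.4,"z":-1,"rx":0,"ry":0,"rz":0,"jaw":0.5},{"x":0,"y":0.6,"z":-1,"rx":0,"ry":0,"rz":0,"jaw":0.5},{"x":0,"y":0.6,"z":-1,"rx":0,"ry":0,"rz":0,"jaw":0.5},{"x":0,"y":0.8,"z":-1,"rx":0,"ry":0,"rz":0,"jaw":0.5},{"x":0,"y":0.8,"z":-0.9,"rx":0,"ry":0,"rz":0,"jaw":0.5}])

```text
clock: 16.6
tool_pos: [0.4997, -0.3457, 0.1731]
eef_rot: [0.738, 0.675, 0.002, 0.003]
contact_force: [15.9, -5.6, -21.8]
opening: 0.11
finger_force: 26.4
```

Call:
send_rows(motion=[{"x":0,"y":0.9,"z":-0.8,"rx":0,"ry":0,"rz":0,"jaw":0.5},{"x":0,"y":1,"z":-0.7,"rx":0,"ry":0,"rz":0,"jaw":0.5},{"x":0,"y":1,"z":-0.7,"rx":0,"ry":0,"rz":0,"jaw":0.5},{"x":0,"y":1,"z":-0.5,"rx":0,"ry":0,"rz":0,"jaw":0.5},{"x":0,"y":1,"z":-0.5,"rx":0,"ry":0,"rz":0,"jaw":0.5}])

```text
clock: 17.1
tool_pos: [0.5436, -0.3488, 0.2012]
eef_rot: [0.738, 0.675, -0.0, -0.003]
contact_force: [10.1, -5.6, -27.9]
opening: 0.114
finger_force: 27.1
```

Call:
send_rows(motion=[{"x":0,"y":0.9,"z":-0.3,"rx":0,"ry":0,"rz":0,"jaw":0.5},{"x":0,"y":0.9,"z":-0.3,"rx":0,"ry":0,"rz":0,"jaw":0.5},{"x":0,"y":0.9,"z":-0.2,"rx":0,"ry":0,"rz":0,"jaw":0.5},{"x":0,"y":0.8,"z":-0.1,"rx":0,"ry":0,"rz":0,"jaw":0.5},{"x":0,"y":0.6,"z":-0.1,"rx":0,"ry":0,"rz":0,"jaw":0.5}])

```text
clock: 17.6
tool_pos: [0.5837, -0.3519, 0.2129]
eef_rot: [0.738, 0.675, -0.0, -0.003]
contact_force: [1.6, 1.7, -21.2]
opening: 0.116
finger_force: 26.3
```

Call:
send_rows(motion=[{"x":0,"y":0.6,"z":-0.1,"rx":0,"ry":0,"rz":0,"jaw":0.5},{"x":0,"y":0.4,"z":0,"rx":0,"ry":0,"rz":0,"jaw":0.5},{"x":0,"y":0.3,"z":0,"rx":0,"ry":0,"rz":0,"jaw":0.5},{"x":0,"y":0.2,"z":0,"rx":0,"ry":0,"rz":0,"jaw":0.5},{"x":0,"y":0.1,"z":0,"rx":0,"ry":0,"rz":0,"jaw":0.5}])

```text
clock: 18.1
tool_pos: [0.5998, -0.3532, 0.2145]
eef_rot: [0.738, 0.675, 0.0, -0.003]
contact_force: [-1.6, 5.9, -22.3]
opening: 0.118
finger_force: 26.3
```

Call:
send_rows(motion=[{"x":0,"y":0,"z":0,"rx":0,"ry":0,"rz":0,"jaw":0.5},{"x":0,"y":0,"z":0,"rx":0,"ry":0,"rz":0,"jaw":0.5},{"x":0,"y":0,"z":0,"rx":0,"ry":0,"rz":0,"jaw":0.5},{"x":0,"y":0,"z":0,"rx":0,"ry":0,"rz":0,"jaw":0.5},{"x":0,"y":0,"z":0,"rx":0,"ry":0,"rz":0,"jaw":0.5}])

```text
clock: 18.6
tool_pos: [0.5996, -0.3531, 0.2145]
eef_rot: [0.738, 0.675, 0.0, -0.003]
contact_force: [-0.0, 6.1, -20.9]
opening: 0.118
finger_force: 26.3
```

```bash
python3 - <<'E'
from h import *
st=get_state(); print(st["tool_pos"],st["opening"],st["finger_force"],st["contact_force"],st["qd"].round(4))
w=snapshot("side"); t=snapshot("top")
cv2.imwrite("pics/s7.png",np.hstack([cv2.resize(w["img"][180:340,260:440],(405,360)),cv2.resize(t["img"][190:300,180:460],(395,360))])[:,:,::-1])
E
```

```text
[ 0.59963275 -0.35309795  0.2145389 ] 0.118044109294461 26.333203087560833 [ -0.03576146   6.09254539 -20.9179653 ] [ 0.0005 -0.0002 -0.0007  0.0001 -0.0002 -0.0014  0.0001]
```

View pics/s7.png

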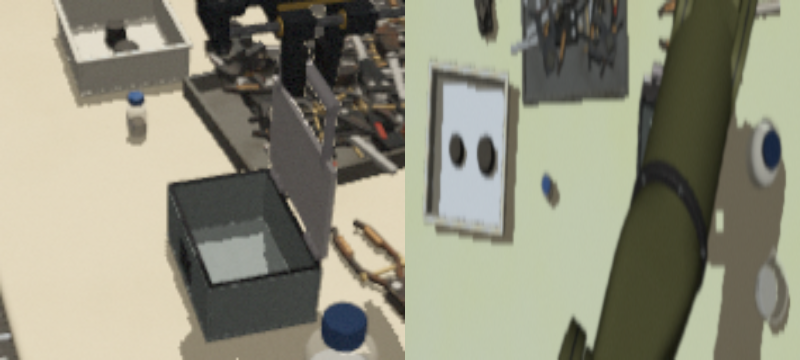

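Side view: lid stands upright, gripper on the bar at about (305,75); both stoppers are in the tray and the vial, bottle and beaker are still standing. Geometry (148 mm of the 150 mm travel) and near-zero horizontal force agree with ≈1.56 rad. I'll ease the upward pull slightly and hold.

Call:
send_rows(motion=[{"x":0,"y":0,"z":0.1,"rx":0,"ry":0,"rz":0,"jaw":0.5},{"x":0,"y":0.1,"z":0,"rx":0,"ry":0,"rz":0,"jaw":0.5},{"x":0,"y":0,"z":0,"rx":0,"ry":0,"rz":0,"jaw":0.5},{"x":0,"y":0,"z":0,"rx":0,"ry":0,"rz":0,"jaw":0.5},{"x":0,"y":0,"z":0,"rx":0,"ry":0,"rz":0,"jaw":0.5}])

```text
clock: 19.2
tool_pos: [0.6013, -0.3533, 0.2146]
eef_rot: [0.738, 0.675, 0.001, -0.002]
contact_force: [-1.0, 6.3, -16.9]
opening: 0.119
finger_force: 26.1
```

Call:
send_rows(motion=[{"x":0,"y":0,"z":0,"rx":0,"ry":0,"rz":0,"jaw":0.5},{"x":0,"y":0,"z":0,"rx":0,"ry":0,"rz":0,"jaw":0.5},{"x":0,"y":0,"z":0,"rx":0,"ry":0,"rz":0,"jaw":0.5},{"x":0,"y":0,"z":0,"rx":0,"ry":0,"rz":0,"jaw":0.5},{"x":0,"y":0,"z":0,"rx":0,"ry":0,"rz":0,"jaw":0.5}])

```text
clock: 19.7
tool_pos: [0.6013, -0.3533, 0.2146]
eef_rot: [0.738, 0.675, 0.001, -0.002]
contact_force: [-0.5, 5.2, -17.8]
opening: 0.12
finger_force: 26.1
```

```bash
python3 - <<'E'
from h import *
st=get_state(); print(st["tool_pos"],st["finger_force"],st["contact_force"])
print(finish_job())
E
```

```text
[ 0.60130849 -0.35329506  0.21459271] 26.05266910046339 [ -0.48368937   5.22287125 -17.79683695]
the job is handed in; nothing more can be done
None
```

I handed the job in at about 20 s: both stoppers are in the waste tray and the gripper still holds the lid upright, at about 1.57 rad as worked out from the tool's travel. No verdict came back. The vial, bottle and beaker were standing in place in the last picture.

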